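# Stroke a steam-test clamp's wing nut tight

## Robot

A 6-joint arm with a two-finger parallel gripper is mounted at the origin on a cart in front of the work surface, level with it; the furniture and walls round the work are solid. World frame = base frame: x ahead of the robot, y to its left, z up, the work surface at z = 0. Lengths are in m, angles in rad, forces in N, time in s.
With the tool pointing down it reaches from about 0.3 to 0.775 m from the base axis. Payload 14.6 kg.
Tool frame: the origin (TCP) lies midway between the tips of the shut fingers; the grasp point (between the pads) lies bot.grip_point_offset behind it (bot.grip_point_offset is the distance from the TCP to the grasp point, in m); z points along the fingers, y is the line along which they close (so a half turn about z gives the same grasp; the last joint's range is limited). The gripper opens to 94 mm and grips with 3 to 60 N. Pads are 16 mm wide; open, the fingers measure 119 mm over their backs; the gripper's body (75 mm by 177 mm) begins 78 mm behind the grasp point.
Start: joints at [-1.298, 0.3, 1.521, -0, 1.321, -0.067], TCP at [0.183, -0.519, 0.205] pointing down, gripper open.
Joint ranges: [-3.03, 3.03], [-0.79, 2.21], [0.23, 2.52], [-1.04, 4.18], [0, 3.07], [-2.55, 2.55]. Speed limits (rad/s): [2.22, 2.22, 2.57, 3.14, 3.14, 3.14].

## Interface

Orientations are given as a unit quaternion [x, y, z, w].
In Python, from rig import sensors, vision, job, bot gives the robot as it stands.
- The arm moves only by the shell command python3 -m pendant 'ROWS' [OPENING] [FORCE]. ROWS is JSON, a list that holds one entry, the list of rows, each a list of 6 numbers: the shift along the tool's x, y, z in mm, then the turn, a rotation vector about the tool's x, y, z in degrees. In form: [[[x, y, z, rx, ry, rz], ...]]. A call has 1 to 20 rows; each row shifts and turns the commanded pose from where the row before left it, along the tool's axes as they then stand; what a row does not reach is not made up. A row lasts 1/8 s, in which the tool goes at most 62.5 mm and 10.7 degrees, less where a joint would pass 70% of its speed; a pose out of reach is approached as far as the arm can. A call is refused whole if a number of a shift passes 62.5 or a number of a turn 10.7, either way. A call with a gripper value outside its range is refused whole. OPENING is the opening in per cent of the stroke, from 0 (shut) to 100 (fully open), set as the call begins (- or left out, the last holds). The fingers move at their own pace and stop on an object; FORCE is the grip in N (left out, the last holds). Time passes only in rows, so rows that do not move let the fingers close. It gives the time, the measured TCP pose, the force, the opening and the grip force at its end, in the units of the state.
- sensors.get_obs(): the state, without advancing time (a new reading comes with each control period).
- vision.snapshot(name): name is "side" or "top"; returns the picture (420x560x3 uint8, red, green, blue); there is no depth.
- vision.get_calibration(name): a dict with "camera_matrix" (3x3 intrinsics, pixels), "extrinsics" (4x4, takes a point from camera to world coordinates). Camera axes: x right, y down, z forward; pixel columns grow to the right and rows downward; lengths in m; the calibration is good to about 2 mm. A picture is of the moment at which its call begins. get_calibration takes no time and is no camera call.
- job.sign_off(): hands the job in; it is judged then, once.
The state is a dict: "clock": time; "joint_positions": joint angles; "qd": joint speeds; "joint_torque": joint torques, N m; "eef_pos": TCP position; "tcp_rot": TCP orientation; "contact_force": force on the tool from outside, world axes, zero at the start; "torque": the same for the moment, N m; "width": opening from 0.0 (shut) to 1.0 (fully open); "grip_force": force on a finger pad.
Only numpy, scipy, OpenCV 4.12 (cv2) and the standard library are available. Lean on these libraries where they do the work, as an engineer would, in place of code of your own. Each camera call takes 0.05 s, during which the arm holds its last target. There are 200 camera calls.

## Task

One of the two steam-test clamps on the worktop was left loose, with its pressure plate standing up off the seat. Tighten it: push its wing nut round clockwise with fingertip strokes on the wings, again and again, until the plate is fully down and the nut stops. Do not pinch or pick up anything, and leave the tight clamp and the other things alone.

Things in the scene. Friction and masses are not known exactly. Their poses are not given: they have to be found in the camera images.
- clamp_1: steam-test clamp 1, fixed: aluminium base 110 x 80 x 10 mm, grey seat (62 mm square, top 16 mm up), fixed threaded stud (10 mm thick) rising to the arm of a C-frame. Origin: on the stud's axis at the worktop; z up; +x points from stud to post. This is the clamp left loose: its plate stands about 9 to 13 mm above the seat. It may be the left or the right one.
- wing_nut_1 (a joint): wing nut 1, rad: 0 = fully tight, a hard stop; grows as it is unscrewed, counter-clockwise from above; at most 10.6. Nut and pressure plate rise together 8 mm per turn (6.283 rad). It stays where it is left; turning takes about 0.05 N m (2 N at 27 mm from the axis). Starts loose, 1.2 to 1.6 turns up.
- frame_top_1 (a point): end of clamp 1's arm, on the stud's axis, 76 mm above the worktop; axes as the clamp's. The arm (14 mm wide, 67 to 76 mm up) runs from 8 mm before the axis along +x to a post (14 x 36 mm, near face 48 mm from the axis); a cap on it reaches 82 mm. A finger cannot circle the stud past the arm: stroke through the open side, lift, stroke again.
- nut_mid_1 (a point): on wing nut 1's axis at mid-height of its wings (41.5 mm above the worktop when tight); turns and rises with it. Two opposite upright wings lie along its +y and -y, 7 mm thick, out to 36 mm, from 10 mm above to 12 mm below this point; at joint 0 its +y is the clamp's +y. Hub 26 mm in diameter at most. Pressure plate (steel, 60 mm square) top 20 mm below, its 30 mm collar 18 mm below.
- clamp_2: steam-test clamp 2, fixed: aluminium base 110 x 80 x 10 mm, grey seat (62 mm square, top 16 mm up), fixed threaded stud (10 mm thick) rising to the arm of a C-frame. Origin: on the stud's axis at the worktop; z up; +x points from stud to post. This one is tight already, its plate down on the seat.
- wing_nut_2 (a joint): wing nut 2, rad: 0 = fully tight, a hard stop; grows as it is unscrewed, counter-clockwise from above; at most 10.6. Nut and pressure plate rise together 8 mm per turn (6.283 rad). It stays where it is left; turning takes about 0.05 N m (2 N at 27 mm from the axis). Starts tight.
- frame_top_2 (a point): end of clamp 2's arm, on the stud's axis, 76 mm above the worktop; axes as the clamp's. The arm (14 mm wide, 67 to 76 mm up) runs from 8 mm before the axis along +x to a post (14 x 36 mm, near face 48 mm from the axis); a cap on it reaches 82 mm. A finger cannot circle the stud past the arm: stroke through the open side, lift, stroke again.
- nut_mid_2 (a point): on wing nut 2's axis at mid-height of its wings (41.5 mm above the worktop when tight); turns and rises with it. Two opposite upright wings lie along its +y and -y, 7 mm thick, out to 36 mm, from 10 mm above to 12 mm below this point; at joint 0 its +y is the clamp's +y. Hub 26 mm in diameter at most. Pressure plate (steel, 60 mm square) top 20 mm below, its 30 mm collar 18 mm below.
- wing_tip_1 (a point): outer end of one wing of wing nut 1 (the wing along nut_mid_1's +y), 36 mm from the axis, at mid-height
- drive_faces_1: the broad sides of wing nut 1's two wings that are pushed to turn it clockwise (tighten); origin on the nut's axis at its foot, 18.5 mm below nut_mid_1; axes turn with the nut, as nut_mid_1's
- back_faces_1: the opposite broad sides of the same two wings, pushed only to unscrew; same origin and axes. Pressing drive and back faces at the same time is pinching.
- nail_clipper: small steel nail clipper, 15 x 80 x 12 mm, lying between the two clamps; origin at the centre of its underside; a bystander, stays where it is
- cup_white: white egg-cup-shaped dappen cup, 42 mm wide, 32 mm high, at the front right; origin at the centre of its underside; a bystander, stays where it is
- mouth_mirror: steel dental mouth mirror, 22 x 159 x 17 mm, lying along the front edge; origin at the centre of its underside; a bystander, stays where it is
- tweezers_a: steel tweezers, 13 x 116 x 9 mm, lying at the front left; origin at the centre of its underside; a bystander, stays where it is
- bur_block: block with rotary bits standing in it, 36 x 92 x 51 mm, at the back; origin at the centre of its underside; a bystander, stays where it is
- indicator_tape: roll of beige tape lying flat, 100 mm wide, 25 mm high, at the back right; origin at the centre of its underside; a bystander, stays where it is

How it is judged:
On the way:
1. the loose nut is pushed round by the fingers and has come at least halfway down (value of joint wing_nut_1 below 3.7 rad and contact force between the fingers and drive_faces_1 above 0.3 N).
At the end, for the whole second after the job is handed in: the loose clamp's wing nut is turned to its stop (within 0.15 rad) and at rest, the other nut is still tight (within 0.12 rad); nothing was pinched, and no bystander moved more than 20 mm (value of joint wing_nut_1 below 0.15 rad and value of joint wing_nut_2 below 0.12 rad and velocity of joint wing_nut_1 between -0.05 and 0.05 rad/s); the robot touches nothing.
It fails at once if the wing nut is pinched (both sides of its wings pressed at once) instead of stroked (contact force between the fingers and drive_faces_1 above 2 N and contact force between the fingers and back_faces_1 above 2 N).
It fails at once if the tight clamp is pushed or its nut turned (contact force between any of the fingers, the arm and clamp_2 above 3 N or value of joint wing_nut_2 above 0.12 rad).
It fails at once if a bystander is shifted by more than 20 mm, or lifted (distance of any of nail_clipper, cup_white, mouth_mirror, tweezers_a, bur_block, indicator_tape from where it was at the start of the episode above 0.02 m).
It also fails if it takes over 61 s, if anything falls off the work surface, if the arm or the gripper's body presses on something with over 40 N, if the wrist force passes 120 N, or if a joint passes its speed limit or range.

## Working session

There is one attempt and no reset: what is moved stays moved. The work goes in short steps, Python scripts to look and compute and a shell command to move; the robot and the scene stay as the last step left them, time stands still between calls to the robot, and variables do not carry over. Pictures are saved under pics/ and viewed, at most 10 in all, crops included, and the job is handed in when it is done.

```bash
mkdir -p pics
python3 - <<'E'
from rig import sensors, vision, job, bot
import cv2,numpy as np
print(sensors.get_obs(), bot.grip_point_offset)
for n in("side","top"):
    cv2.imwrite(f"pics/{n}0.png",cv2.resize(vision.snapshot(n)[:,:,::-1],(784,588)))
    c=vision.get_calibration(n);print(np.round(c["camera_matrix"],1),np.round(c["extrinsics"],3))
E
```

```text
{'clock': 0.0, 'joint_positions': array([-1.29755052e+00,  3.00496721e-01,  1.52159328e+00,  1.14003206e-05,
        1.32071816e+00, -6.66206674e-02]), 'qd': array([-1.15166845e-03,  5.44940587e-04,  2.09746621e-03, -1.28084940e-03,
       -5.62473671e-04, -3.48476344e-05]), 'joint_torque': array([ 2.55375220e-03, -5.31804514e+01, -3.52740777e+01,  7.09030917e-02,
        2.43934459e-02, -1.06055393e-04]), 'eef_pos': array([ 0.18326406, -0.51827945,  0.20486712]), 'tcp_rot': array([ 9.85596117e-01,  1.69115124e-01, -5.71847269e-05, -6.05085627e-04]), 'contact_force': array([-0.39302146, -0.00530439,  0.20405296]), 'torque': array([ 0.00823949, -0.02744774,  0.05343482]), 'grip_force': 0.0, 'width': 0.9997626886787675} 0.0188
[[463.7   0.  275.1]
 [  0.  463.7 213.2]
 [  0.    0.    1. ]] [[ 0.973 -0.166  0.159  0.405]
 [-0.229 -0.644  0.73  -0.54 ]
 [-0.018 -0.747 -0.665  0.638]
 [ 0.     0.     0.     1.   ]]
[[423.2   0.  284.7]
 [  0.  423.2 204.2]
 [  0.    0.    1. ]] [[-0.017 -0.984  0.178  0.403]
 [-1.     0.021  0.021  0.066]
 [-0.024 -0.178 -0.984  0.911]
 [ 0.     0.     0.     1.   ]]
```

View pics/top0.png

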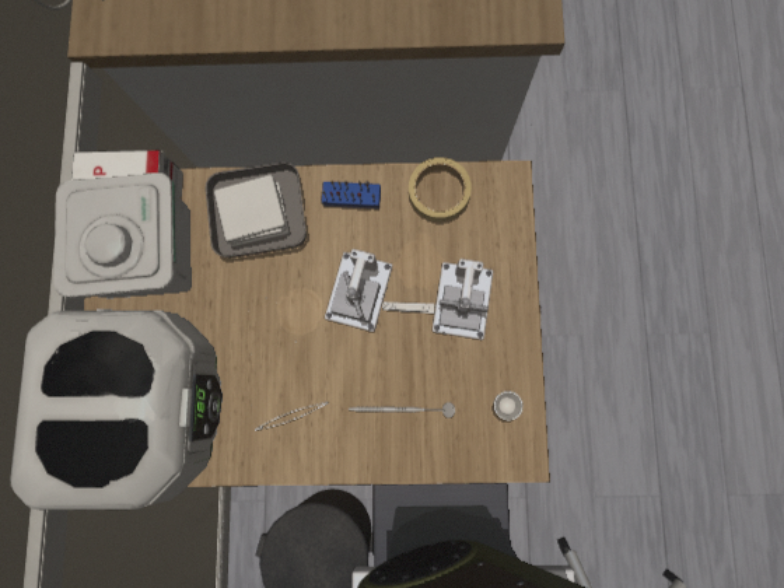

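View pics/side0.png

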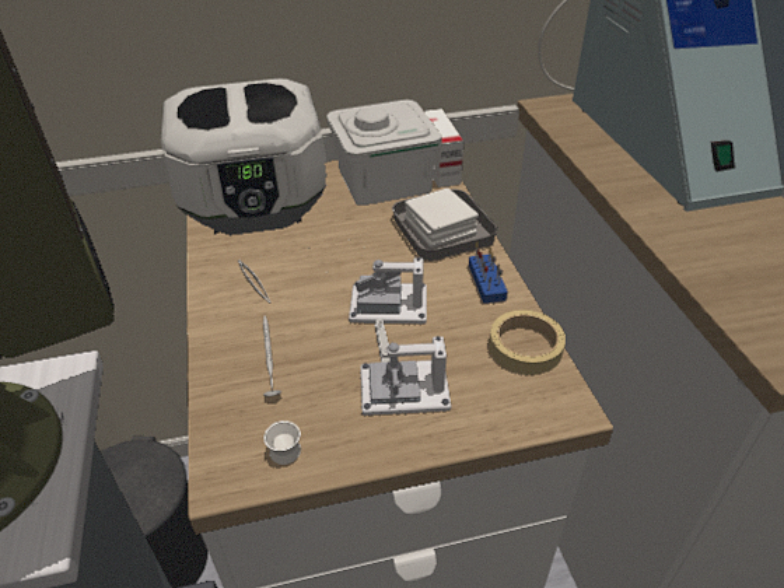

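The top view shows the left clamp, at about (357,292) in the scaled picture, with its wings diagonal. The right clamp's wings, at about (465,305), lie square to the arm, so the left one is loose. Next I'll crop and enlarge it.

Run:
```python
from rig import vision
import cv2,numpy as np
t=vision.snapshot("top")[:,:,::-1];s=vision.snapshot("side")[:,:,::-1]
cv2.imwrite("pics/t_raw.png",t);cv2.imwrite("pics/s_raw.png",s)
a=cv2.resize(t[174:240,226:292],(396,396),interpolation=cv2.INTER_CUBIC)   # x6
b=cv2.resize(s[180:246,244:310],(396,396),interpolation=cv2.INTER_CUBIC)
cv2.imwrite("pics/crop1.png",np.hstack([a,b]))
```

```text
(no output)
```

View pics/crop1.png

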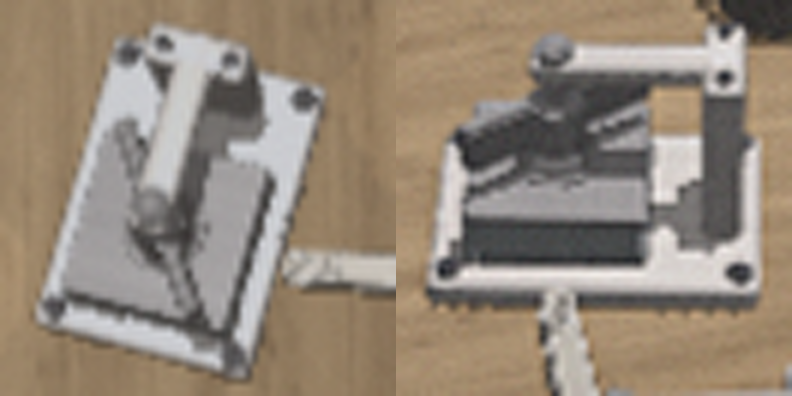

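The crop shows the left clamp's plate up off the seat. The cap is at top crop (155,212) and side crop (157,50). The wings run from (125,125) to (188,303), and the arm goes up and slightly right.

```bash
cat > h.py <<'E'
from rig import vision
import numpy as np
def ray(n,u,v):
    c=vision.get_calibration(n);K=c["camera_matrix"];E=c["extrinsics"]
    return E[:3,3],E[:3,:3]@np.linalg.solve(K,[u,v,1])
def plane(n,u,v,z):
    o,d=ray(n,u,v);return o+d*(z-o[2])/d[2]
def two(a,b):
    o,d=ray("top",*a);p,e=ray("side",*b)
    s=np.linalg.lstsq(np.c_[d,-e],p-o,rcond=None)[0];x,y=o+d*s[0],p+e*s[1]
    return (x+y)/2,np.linalg.norm(x-y)
def proj(n,P):
    c=vision.get_calibration(n);E=c["extrinsics"];q=c["camera_matrix"]@(E[:3,:3].T@(np.array(P)-E[:3,3]));return q[:2]/q[2]
E
python3 - <<'E'
from h import *
T=lambda x,y:(226+(x-.5*5)/6,174+(y-2.5)/6)
S=lambda x,y:(244+(x-2.5)/6,180+(y-2.5)/6)
p=lambda l,v:print(l,np.round(v,4))
c,e=two(T(155,210),S(157,50));p("cap",c);print(e)
p("cap top plane",plane("top",*T(155,210),.080)); p("cap side",plane("side",*S(157,50),.080))
# base corners (top view, z=.01) order: TL TR BR BL
B=[plane("top",*T(*q),.010)[:2] for q in[(120,38),(323,92),(245,380),(38,320)]]
for b in B:p("base",b)
for i in range(4):print(np.linalg.norm(B[i]-B[(i+1)%4]))
p("basectr",np.mean(B,0))
ax=(B[0]+B[1]-B[2]-B[3])/2;print("yaw base",np.degrees(np.arctan2(ax[1],ax[0])))
# post top two screws
p("post",plane("top",*T(197,50),.076))
for z in(.048,.054,.06):
  w1=plane("top",*T(125,127),z);w2=plane("top",*T(188,303),z);p("wing",[*w1,*w2]);print(np.linalg.norm(w1-w2),np.degrees(np.arctan2(*(w1-w2)[[1,0]])))
for z in(.048,.054,.06):p("sidewing",plane("side",*S(72,140),z))
E
```

```text
cap [0.546  0.1498 0.0774]
1.542067691774613e-05
cap top plane [0.5455 0.1496 0.08  ]
cap side [0.5453 0.1467 0.08  ]
base [0.6215 0.1693]
base [0.5997 0.0954]
base [0.4955 0.1247]
base [0.5185 0.1988]
0.07700102759748965
0.10826019625866119
0.0775019909347506
0.10718671012823727
basectr [0.5588 0.1471]
yaw base -15.837977866013858
post [0.6007 0.1356 0.076 ]
wing [0.5805 0.1632 0.048  0.5184 0.1416 0.048 ]
0.06571673100343976 19.19223662118784
wing [0.5793 0.1625 0.054  0.5176 0.141  0.054 ]
0.06525958186732474 19.19223662118782
wing [0.578  0.1618 0.06   0.5168 0.1405 0.06  ]
0.06480243273120961 19.192236621187877
sidewing [0.516 0.147 0.048]
sidewing [0.5149 0.14   0.054 ]
sidewing [0.5138 0.133  0.06  ]
```

```bash
python3 -m pendant '[[[39,-34.7,0,0,0,0],[39,-34.7,0,0,0,0],[39,-34.7,0,0,0,0],[39,-34.7,0,0,0,0],[39,-34.7,0,0,0,0],[39,-34.7,0,0,0,0],[39,-34.7,0,0,0,0],[39,-34.7,0,0,0,0],[39,-34.7,0,0,0,0],[39,-34.7,0,0,0,0],[39,-34.7,0,0,0,0],[39,-34.7,0,0,0,0],[39,-34.7,0,0,0,0],[39,-34.7,0,0,0,0],[0,0,0,0,0,-9.1],[0,0,0,0,0,-9.1],[0,0,0,0,0,-9.1],[0,0,0,0,0,-9.1],[0,0,0,0,0,-9.1],[0,0,0,0,0,-9.1]]]' 0 20
cat >> h.py <<'E'
from scipy.spatial.transform import Rotation as R
def where(ax=(.5455,.150),yaw=-15.8):
    from rig import sensors
    o=sensors.get_obs();d=o["eef_pos"]-[*ax,0];M=R.from_euler('z',yaw,degrees=True).as_matrix()
    print("clock",o["clock"],"clamp mm",np.round(1e3*(M.T@d),1),"F clamp",np.round(M.T@o["contact_force"],1),"w",round(o["width"],3))
    m=R.from_quat(o["tcp_rot"]).as_matrix();print("tool x in clamp",np.round(M.T@m[:,0],3),"z",np.round(m[:,2],3))
E
python3 -c "from h import *;where()"
```

```text
clock: 2.7
eef_pos: [0.5361, 0.1214, 0.2053]
tcp_rot: [0.797, 0.604, -0.0, -0.0]
contact_force: [0.6, 0.0, -0.9]
width: 0.005
grip_force: 0.0
clock 2.7 clamp mm [ -1.3 -30.  205.3] F clamp [ 0.6  0.2 -0.9] w 0.005
tool x in clamp [-0.003  1.    -0.   ] z [-0. -0. -1.]
```

```bash
python3 -m pendant '[[[0,5,35,0,0,0],[0,0,40,0,0,0],[0,0,40,0,0,0],[0,0,5,0,0,0],[0,0,0,0,0,0]]]'
python3 - <<'E'
from h import *
import cv2
where()
t=vision.snapshot("top")[:,:,::-1];s=vision.snapshot("side")[:,:,::-1]
cv2.imwrite("pics/crop2.png",np.hstack([cv2.resize(i,(396,396),interpolation=cv2.INTER_CUBIC) for i in(t[174:240,226:292],s[170:236,244:310])]))
E
```

```text
clock: 3.32
eef_pos: [0.5414, 0.1202, 0.0865]
tcp_rot: [0.798, 0.602, 0.0, 0.0]
contact_force: [-0.1, -0.8, 0.9]
width: 0.005
grip_force: 0.0
clock 3.325 clamp mm [  4.2 -29.8  86.5] F clamp [ 0.1 -0.8  0.9] w 0.005
tool x in clamp [0.002 1.    0.   ] z [ 0.001  0.    -1.   ]
```

View pics/crop2.png

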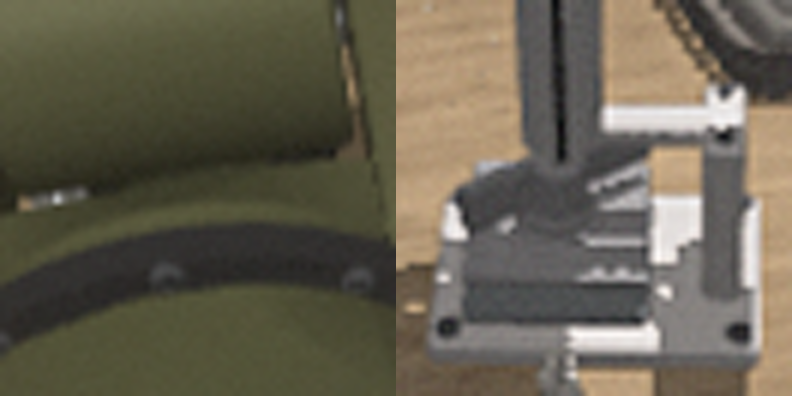

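The side view shows the finger over the open front side, clear of the arm (side crop, finger tip at about (560,160)). I'll work out the finger waypoints for a stroke in clamp axes.

```bash
cat > wp.py <<'E'
import numpy as np
# centre of the finger block (half 12.5 along clamp x, 8 along clamp y) touching drive face of a wing at angle w
def c(w,rc=27):
    w=np.radians(w);u=np.array([np.cos(w),np.sin(w)]);n=np.array([-u[1],u[0]])
    h=np.array([12.5,8]);off=3.5+h@abs(n)
    al=h*u*-np.sign(n)          # u-shift of the touching corner from the centre
    rel=np.clip(al.sum(),-6,6)
    return (rc-rel)*u+off*n
def gap(p):
    q=np.maximum(abs(p)-[12.5,8],0);return np.linalg.norm(q)-13
if __name__=="__main__":
    prev=None
    for w in range(225,25,-12):
        p=c(w);print(w,np.round(p,1),"d(x=clampy,y=clampx)",None if prev is None else np.round((p-prev)[::-1],1),"hub gap",round(gap(p),1));prev=p
E
python3 wp.py
```

```text
225 [ -4.1 -29.6] d(x=clampy,y=clampx) None hub gap 8.6
213 [ -8.3 -25.7] d(x=clampy,y=clampx) [ 3.9 -4.2] hub gap 4.7
201 [-14.1 -21.9] d(x=clampy,y=clampx) [ 3.8 -5.7] hub gap 1.0
189 [-18.7 -16.5] d(x=clampy,y=clampx) [ 5.5 -4.6] hub gap -2.5
177 [-33.6 -10.4] d(x=clampy,y=clampx) [  6.1 -14.9] hub gap 8.2
165 [-35.6  -5.4] d(x=clampy,y=clampx) [ 5. -2.] hub gap 10.1
153 [-36.8   0.5] d(x=clampy,y=clampx) [ 5.9 -1.2] hub gap 11.3
141 [-35.7   6.3] d(x=clampy,y=clampx) [5.8 1.1] hub gap 10.2
129 [-32.2  10.8] d(x=clampy,y=clampx) [4.5 3.5] hub gap 6.9
117 [-27.9  14.5] d(x=clampy,y=clampx) [3.7 4.3] hub gap 3.7
105 [-22.9  17.2] d(x=clampy,y=clampx) [2.7 5. ] hub gap 0.8
93 [-17.5  20.1] d(x=clampy,y=clampx) [2.9 5.4] hub gap 0.1
81 [-11.7  35.2] d(x=clampy,y=clampx) [15.1  5.7] hub gap 14.2
69 [-6.1 34.5] d(x=clampy,y=clampx) [-0.8  5.6] hub gap 13.5
57 [-0.7 32.6] d(x=clampy,y=clampx) [-1.9  5.4] hub gap 11.6
45 [ 4.1 29.6] d(x=clampy,y=clampx) [-3.   4.8] hub gap 8.6
33 [ 8.3 25.7] d(x=clampy,y=clampx) [-3.9  4.2] hub gap 4.7
```

```bash
python3 -m pendant '[[[0,0,25,0,0,0],[0,0,21,0,0,0],[0,0,0,0,0,0],[0,-8,0,0,0,0],[3,-7,0,0,0,0],[4,-7,0,0,0,0],[5,-6,0,0,0,0],[6,-5,0,0,0,0],[6,-3,0,0,0,0],[6,-2,0,0,0,0]]]'
python3 - <<'E'
from h import *
import cv2
where()
s=vision.snapshot("side")[:,:,::-1]
cv2.imwrite("pics/crop3.png",cv2.resize(s[170:236,244:310],(528,528),interpolation=cv2.INTER_CUBIC))
E
```

```text
clock: 4.68
eef_pos: [0.5124, 0.1598, 0.0393]
tcp_rot: [0.798, 0.602, -0.0, -0.0]
contact_force: [-0.6, -3.0, -0.0]
width: 0.007
grip_force: 1.2
clock 4.675 clamp mm [-34.5   0.4  39.3] F clamp [ 0.3 -3.1 -0. ] w 0.007
tool x in clamp [ 0.002  1.    -0.   ] z [-0.001 -0.    -1.   ]
```

View pics/crop3.png

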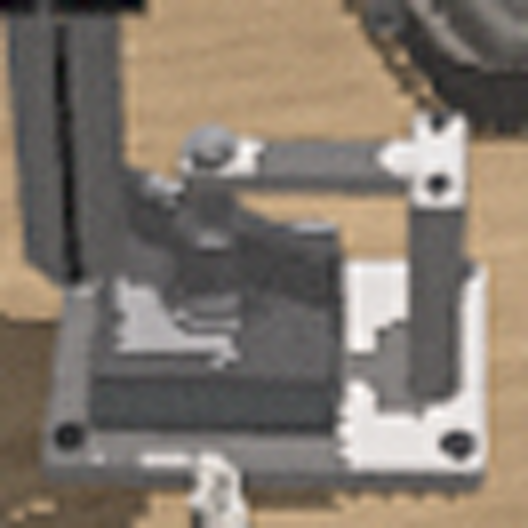

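The wing is swinging round behind the finger (side crop, wing at about (150,200)) with a 3 N push. I'll finish the stroke.

```bash
python3 -m pendant '[[[6,1,0,0,0,0],[5,2,0,0,0,0],[5,3,0,0,0,0],[4,5,0,0,0,0],[4,4,0,0,0,0],[4,5,0,0,0,0],[3,6,0,0,0,0],[1,6,0,0,0,0],[-2,6,0,0,0,0],[-4,5,0,0,0,0],[0,0,0,0,0,0]]]'
python3 -c "from h import *;where()"
python3 -m pendant '[[[2,-3,0,0,0,0],[0,0,-30,0,0,0],[0,0,-30,0,0,0],[0,0,0,0,0,0],[-28,0,0,0,0,0],[-28,0,0,0,0,0],[0,0,0,0,0,0]]]'
python3 - <<'E'
from h import *
import cv2
where()
s=vision.snapshot("side")[:,:,::-1]
cv2.imwrite("pics/crop4.png",cv2.resize(s[170:236,244:310],(528,528),interpolation=cv2.INTER_CUBIC))
E
```

```text
clock: 6.1
eef_pos: [0.5617, 0.172, 0.0396]
tcp_rot: [0.798, 0.602, 0.0, 0.0]
contact_force: [-0.0, 0.6, -0.0]
width: 0.005
grip_force: 0.0
clock 6.1 clamp mm [ 9.6 25.6 39.6] F clamp [-0.2  0.6 -0. ] w 0.005
tool x in clamp [0.003 1.    0.   ] z [ 0.001  0.    -1.   ]
clock: 6.98
eef_pos: [0.5429, 0.1204, 0.0987]
tcp_rot: [0.799, 0.602, -0.001, -0.0]
contact_force: [-0.6, -0.1, 0.2]
width: 0.009
grip_force: 0.0
clock 6.975 clamp mm [  5.5 -29.2  98.7] F clamp [-0.6 -0.2  0.2] w 0.009
tool x in clamp [ 0.004  1.    -0.001] z [-0.001 -0.    -1.   ]
```

View pics/crop4.png

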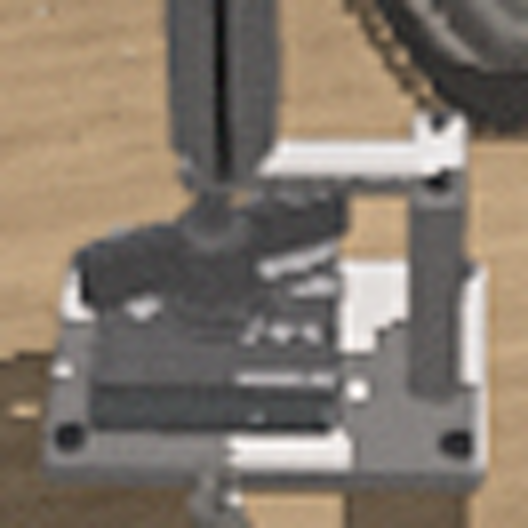

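After stroke 1 the wings are back at about 30/210° and the plate is lower (left wing tip at about (85,280)). On to stroke 2.

```bash
python3 -m pendant '[[[-1,0,31,0,0,0],[0,0,31,0,0,0],[0,0,0,0,0,0],[0,-9,0,0,0,0],[3,-7,0,0,0,0],[4,-7,0,0,0,0],[5,-6,0,0,0,0],[6,-5,0,0,0,0],[6,-3,0,0,0,0],[6,-2,0,0,0,0],[6,1,0,0,0,0],[5,2,0,0,0,0],[5,3,0,0,0,0],[4,5,0,0,0,0],[4,4,0,0,0,0],[4,5,0,0,0,0],[3,6,0,0,0,0],[1,6,0,0,0,0],[-2,6,0,0,0,0],[-4,5,0,0,0,0]]]'
python3 -c "from h import *;where()"
python3 -m pendant '[[[0,0,0,0,0,0],[2,-3,0,0,0,0],[0,0,-30,0,0,0],[0,0,-30,0,0,0],[0,0,0,0,0,0],[-28,0,0,0,0,0],[-28,0,0,0,0,0],[0,0,0,0,0,0]]]'
python3 - <<'E'
from h import *
import cv2
where()
s=vision.snapshot("side")[:,:,::-1]
cv2.imwrite("pics/crop5.png",cv2.resize(s[170:236,244:310],(528,528),interpolation=cv2.INTER_CUBIC))
E
```

```text
clock: 9.52
eef_pos: [0.5628, 0.173, 0.0374]
tcp_rot: [0.798, 0.602, 0.0, -0.0]
contact_force: [-1.6, 1.3, -0.5]
width: 0.002
grip_force: 1.0
clock 9.525 clamp mm [10.4 26.8 37.4] F clamp [-1.9  0.9 -0.5] w 0.002
tool x in clamp [0.002 1.    0.   ] z [ 0.  0. -1.]
clock: 10.52
eef_pos: [0.5441, 0.1211, 0.0967]
tcp_rot: [0.799, 0.602, -0.001, -0.0]
contact_force: [1.5, -0.1, -0.3]
width: 0.003
grip_force: 0.0
clock 10.525 clamp mm [  6.5 -28.2  96.7] F clamp [ 1.5  0.3 -0.3] w 0.003
tool x in clamp [ 0.004  1.    -0.001] z [-0.001 -0.    -1.   ]
```

View pics/crop5.png

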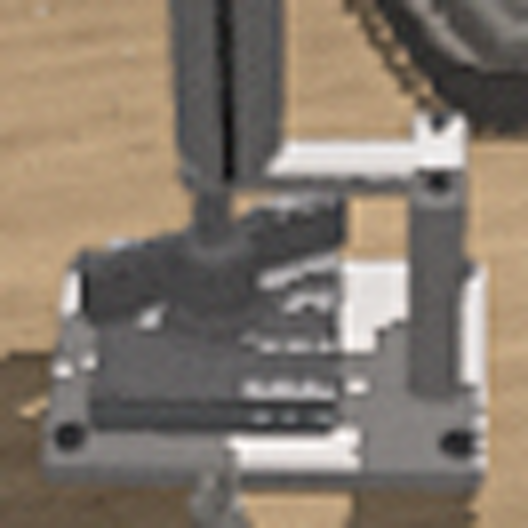

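Stroke 2 dropped the plate further, with the wings again at about 30/210°. Stroke 3 goes to the stop, with the wing square to the arm.

```bash
python3 -m pendant '[[[-2,0,32,0,0,0],[0,0,31,0,0,0],[0,0,0,0,0,0],[0,-10,0,0,0,0],[3,-7,0,0,0,0],[4,-7,0,0,0,0],[5,-6,0,0,0,0],[6,-5,0,0,0,0],[6,-3,0,0,0,0],[6,-2,0,0,0,0],[6,1,0,0,0,0],[5,2,0,0,0,0],[5,3,0,0,0,0],[4,5,0,0,0,0],[4,2,0,0,0,0],[0,0,0,0,0,0]]]'
python3 -c "from h import *;where()"
python3 -m pendant '[[[1,2,0,0,0,0],[0,2,0,0,0,0],[0,0,0,0,0,0]]]'
python3 -c "from h import *;where()"
```

```text
clock: 12.58
eef_pos: [0.5334, 0.1799, 0.0345]
tcp_rot: [0.798, 0.602, 0.0, 0.0]
contact_force: [0.5, 0.2, -0.4]
width: 0.006
grip_force: 0.0
clock 12.575 clamp mm [-19.8  25.4  34.5] F clamp [ 0.4  0.3 -0.4] w 0.006
tool x in clamp [0.002 1.    0.   ] z [ 0.001  0.    -1.   ]
clock: 12.95
eef_pos: [0.5372, 0.1795, 0.0345]
tcp_rot: [0.798, 0.602, 0.0, -0.0]
contact_force: [-1.1, 0.8, -0.2]
width: 0.002
grip_force: 0.5
clock 12.95 clamp mm [-16.   26.1  34.5] F clamp [-1.3  0.5 -0.2] w 0.002
tool x in clamp [0.002 1.    0.   ] z [ 0.  0. -1.]
```

```bash
for i in 1 ; do python3 -m pendant '[[[0,1.5,0,0,0,0],[0,0,0,0,0,0]]]' >/dev/null; python3 -c "from h import *;where()"|head -1;
python3 -m pendant '[[[0,1.5,0,0,0,0],[0,0,0,0,0,0]]]'>/dev/null; python3 -c "from h import *;where()"|head -1; done
```

```text
clock 13.2 clamp mm [-15.6  26.1  34.4] F clamp [-9.8  1.8  3.3] w 0.003
clock 13.45 clamp mm [-15.3  26.2  34.2] F clamp [-17.2   1.7   8.4] w 0.007
```

The force climbs at x ≈ -15.5 mm, where a wing square to the arm should be, so this is the hard stop. I'll back off, lift clear and check.

```bash
python3 -m pendant '[[[0,-3,0,0,0,0],[0,-6,0,0,0,0],[0,0,-30,0,0,0],[0,0,-40,0,0,0],[0,0,-50,0,0,0],[0,0,-20,0,0,0],[-40,-40,0,0,0,0],[-40,-40,0,0,0,0],[-40,-40,0,0,0,0],[-40,-40,0,0,0,0],[-40,-20,0,0,0,0],[-40,0,0,0,0,0],[-40,0,0,0,0,0],[0,0,0,0,0,0]]]'
python3 - <<'E'
from h import *
import cv2
where()
t=vision.snapshot("top")[:,:,::-1];s=vision.snapshot("side")[:,:,::-1]
cv2.imwrite("pics/crop6.png",np.hstack([cv2.resize(i,(396,396),interpolation=cv2.INTER_CUBIC) for i in(t[174:240,226:292],s[180:246,244:310])]))
E
```

```text
clock: 15.2
eef_pos: [0.281, -0.0404, 0.1747]
tcp_rot: [0.8, 0.6, 0.0, 0.001]
contact_force: [0.5, 0.1, -0.3]
width: 0.003
grip_force: 0.0
clock 15.2 clamp mm [-202.6 -255.3  174.7] F clamp [ 0.5  0.2 -0.3] w 0.003
tool x in clamp [ 0.007  1.    -0.   ] z [ 0.001 -0.001 -1.   ]
```

View pics/crop6.png

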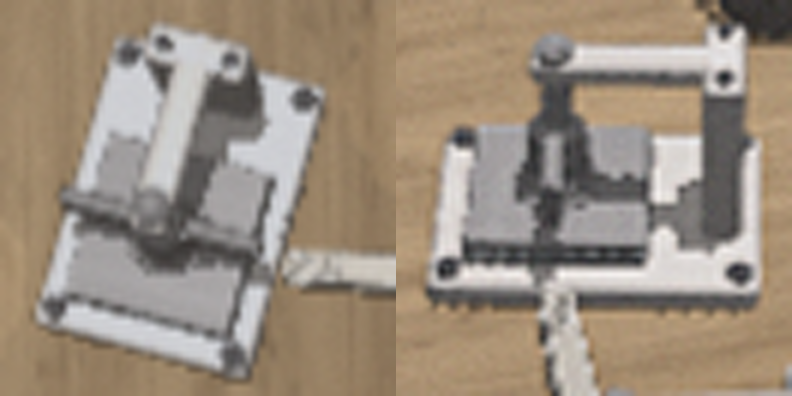

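The plate is down on its seat and the wings, from (65,197) to (262,248) in the top crop, lie square to the arm. The clipper hasn't moved and the robot is clear.

```bash
python3 -c "from rig import job;print(job.sign_off())"
```

```text
the job is handed in; nothing more can be done
None
```

The left clamp's wing nut was stroked clockwise to its hard stop in three fingertip strokes, its plate is down on the seat, the robot is clear, and the job is handed in at about 15 s on the robot's clock; no verdict came back.

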